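# Seat the press block on its hidden pin and hold it down

## Task

Lift the press block up and off its forked hanger and set it level between the two guides of the sealing jig, feeling along the guides until the locating pin, hidden under the block, finds the hole in its underside and the block drops on. Then press the block down until the sprung deck under it is fully down, and finish while still gripping the block and holding it down there: do not let go. Leave the other things on the bench where they are.

Things in the scene. Friction and masses are not known exactly. Their poses are not given: they have to be found in the camera images.
- block_grip (a point): centre of the black grip on top of the press block: 32 (x) x 20 (y) x 33 mm high, held from above across its 20 mm (y). Axes are the block's, z up; half a turn makes no difference. Below it: flange 30 (x) x 36 (y) x 5 mm, its top 16.5 mm under this point; square 14 mm stem 26 mm tall; then the aluminium block itself.
- block_under (a point): centre of the underside of the press block (0.24 to 0.38 kg), 69.5 mm below the grip's centre, same axes. The aluminium block is 60 (x) x 76 (y) x 22 mm high. Here is the mouth of its blind hole, 16 mm across, 18 mm deep. A tall machine stands on the bench between the places of hanger and jig (x over 0.48, y from -0.05 to 0.27 m): carry the block past in front of it.
- hanger: fixed stand, nothing higher than 80 mm; origin on the bench under the hanging stem, x points from the fork's open end to the posts. Two steel tines along x, 18 mm apart, tops at 72 mm, undersides 65 mm high, hold the block by its flange, stem between them. The block hangs level, underside 24 mm high, axes as the hanger's within 2 degrees, stem within 2 mm of the origin.
- fork_tip (a point): midway between the tips of the hanger's tines, 24 mm along -x from its origin, at the height of their tops (72 mm). The last 6 mm of the tines turn up by 6 mm. The block's top hangs 19 mm below the tines' undersides: lift it by 8 to 16 mm, draw it out level along the hanger's -x by at least 65 mm, only then raise it.
- jig: fixed sealing jig, grey floor 104 x 104 mm; origin under its centre on the bench, z up. Two aluminium guides along its x, 100 mm long, inner faces 80 mm apart (the block's 76 mm in y goes between them), tops flared outward by 4 mm from 38 to 46 mm height. Between them a white sprung deck of two strips, top 24 mm high when up.
- pin_mid (a point): middle of the pin's range, at the pin top's height, 32 mm above the jig's origin. The upright pin, 10 mm across, tip tapered, stands between the guides at y = 0, anywhere from -10 to +10 mm along the jig's x: find it by feel or see it beforehand. The block's underside on the pin stops at 32 mm; with the hole over it, drops to the deck at 24 mm; fully pressed it is at 18 mm.
- deck (a joint): how far the sprung deck is pressed down, m: 0 up, 0.006 fully down (a stop). The spring pushes up with 4.8 N at 0 and 12 N fully down; the block's weight alone does not move it.
- beaker: clear beaker, 54 mm across, 68 mm high, bystander; origin at its underside
- petri_dish: closed petri dish, 60 mm across, 15 mm high, bystander; origin at its underside
- amber_bottle: brown reagent bottle, 41 mm across, 70 mm high, bystander; origin at its underside
- cuvette_box: small carton, 62 x 62 x 42 mm, bystander; origin at its underside
- glue_stick: glue stick standing upright, 26 mm across, 84 mm high, bystander; origin at its underside
Things that resemble listed ones, but are neither listed nor needed, are in the scene too. Leave any pink look-alike of the part that bears block_grip alone.

How it is judged:
On the way, in this order (a step that is already met when the one before it is completed fails the run):
1. the press block is lifted off the hanger and clear of it (horizontal distance between block_under and hanger above 0.055 m and contact force between block and hanger below 0.05 N and height (world z) of block_under above 0.028 m and contact force between the fingers and block above 0.5 N), for 0.1 s.
2. the block stands level between the guides and has dropped over the pin (x of block_under in the frame of jig between -0.014 and 0.014 m and y of block_under in the frame of jig between -0.004 and 0.004 m and angle between block_under's own z axis and vertical below 0.08 rad and angle between the x axis of block_under and the x axis of jig, either way round below 0.12 rad and z of block_under in the frame of jig below 0.0275 m), for 0.1 s.
At the end, for the whole second after the job is handed in: The block is on the pin, level (within 0.08 rad) and in line with the guides (0.12 rad, 4 mm sideways, 14 mm along them), its underside within 20.5 mm of the bench and the deck at least 4.5 of its 6 mm down, pressing on the deck, at rest and still touched by the fingers, through the last second (x of block_under in the frame of jig between -0.014 and 0.014 m and y of block_under in the frame of jig between -0.004 and 0.004 m and angle between block_under's own z axis and vertical below 0.08 rad and angle between the x axis of block_under and the x axis of jig, either way round below 0.12 rad and z of block_under in the frame of jig below 0.0205 m and value of joint deck above 0.0045 m and contact force between the fingers and block above 0.5 N and contact force between block and deck above 3 N and linear speed of block below 0.02 m/s); the arm keeps its last pose, push and grip.
It fails at once if the beaker is moved more than 30 mm (distance of beaker from where it was at the start of the episode above 0.03 m).
It fails at once if the petri dish is moved more than 30 mm (distance of petri_dish from where it was at the start of the episode above 0.03 m).
It fails at once if the amber bottle is moved more than 30 mm (distance of amber_bottle from where it was at the start of the episode above 0.03 m).
It fails at once if the cuvette box is moved more than 30 mm (distance of cuvette_box from where it was at the start of the episode above 0.03 m).
It fails at once if the glue stick is moved more than 30 mm (distance of glue_stick from where it was at the start of the episode above 0.03 m).
It also fails if it takes over 54 s, if anything falls off the work surface, if the arm or the gripper's body presses on something with over 40 N, if the wrist force passes 120 N, or if a joint passes its speed limit or range.

## Robot

A 7-joint arm with a two-finger parallel gripper is mounted at the origin on a cart in front of the work surface, level with it; the furniture and walls round the work are solid. World frame = base frame: x ahead of the robot, y to its left, z up, the work surface at z = 0. Lengths are in m, angles in rad, forces in N, time in s.
With the tool pointing down it reaches from about 0.425 to 0.875 m from the base axis. Payload 8.4 kg.
Tool frame: the origin (TCP) lies at the very end of the fingers, on their centre line; the grasp point (between the pads) lies 19 mm behind it; z points along the fingers, y is the direction in which the jaws open and shut (so a half turn about z gives the same grasp; the last joint's range is limited). The gripper opens to 85 mm and grips with 20 to 120 N. Pads are 22 mm wide; open, the fingers measure 114 mm over their backs; the gripper's body (76 mm by 85 mm) begins 54 mm behind the grasp point. The pads swing forward as they close: fully open they stand 13 mm farther back than shut.
Start: joints at [-1.358, 0.333, 0.04, 1.465, -0.013, 1.343, -0.059], TCP at [0.199, 0.619, 0.231] pointing down, gripper open.
Joint ranges: [-2.58, 2.58], [-0.38, 2.09], [-1.3, 1.39], [0.25, 2.4], [-1.5, 4.64], [0.08, 2.09], [-2.65, 2.65]. Speed limits (rad/s): [2.22, 2.22, 2.79, 2.79, 3.14, 3.14, 3.14].

## Interface

Orientations are given as [roll, pitch, yaw] about the fixed x, y, z axes, in that order (R = Rz(yaw) Ry(pitch) Rx(roll)).
In Python, from rig import ctrl gives the robot as it stands. The module is installed in compiled form; this text tells all that it offers.
- The arm moves only by the shell command python3 -m handwheel 'ROWS' [OPENING] [FORCE]. ROWS is JSON, a list of rows, each an object with "xyz": the shift along the tool's x, y, z in m, a list of three; "twist": the turn about the tool's z in degrees. A call has exactly 8 rows; each row is the pose to reach, as a shift and turn from the pose measured when the call began, along the tool's axes at that moment; what a row does not reach only later rows make up. A row lasts 1/8 s, in which the tool goes at most 62.5 mm and 10.7 degrees, less where a joint would pass 70% of its speed; a pose out of reach is approached as far as the arm can. A call with a gripper value outside its range is refused whole. OPENING is the finger opening in m, from 0 to 0.0854, set as the call begins (- or left out, the last holds). The fingers move at their own pace and stop on an object; FORCE is the grip in N (left out, the last holds). Time passes only in rows, so rows that repeat a pose let the fingers close, or fill a call up. It gives the time, the measured TCP pose, the force and the opening at its end, in the units of the state.
- ctrl.get_state(): the state, without advancing time (a new reading comes with each control period).
- ctrl.get_image(name): name is "side" or "top"; returns the picture (400x640x3 uint8, red, green, blue); there is no depth.
- ctrl.camera_params(name): a dict with "fx", "fy", "cx", "cy" (pixels), "view" (4x4, takes a point from world to camera coordinates). Camera axes: x right, y up, looking along -z (the intrinsics and any distortion apply to the point x, -y, -z); pixel columns grow to the right and rows downward; lengths in m; the calibration is good to about 2 mm. A picture is of the moment at which its call begins. camera_params takes no time and is no camera call.
- ctrl.job_done(): hands the job in, once; it reports no verdict.
Trained networks look in the newest picture that a camera, given by its name, has taken for a name from the list of things; names that differ only in an ending like _2 or _b are one class to them, and where a whole thing is asked for, a point or a joint stands for the part that bears it (a point fixed in the world has none). Each returns a list of dicts, best first, with "p" (0 to 1); they miss things now and then, are a little off and sometimes report something else, mostly with a low value. They report only what shows in the picture. A call takes as long as a camera call. They do not tell look-alikes from the thing itself.
- ctrl.look_for(camera, label): "rect" ([left, top, right, bottom] in pixels, round what is visible of it).
- ctrl.spot_point(camera, label): "at" ([column, row] in pixels: a listed point, or the origin of a listed thing).
The state is a dict: "time_s": time; "joints": joint angles; "joint_vel": joint speeds; "effort": joint torques, N m; "position": TCP position; "orientation": TCP orientation; "force": force on the tool from outside, world axes, zero at the start; "moment": the same for the moment, N m; "opening": opening from 0.0 (shut) to 1.0 (fully open).
Only numpy, scipy, OpenCV 4.12 (cv2) and the standard library are available. Lean on these libraries where they do the work, as an engineer would, in place of code of your own. Each camera call takes 0.05 s, during which the arm holds its last target.

## Working session

There is one attempt and no reset: what is moved stays moved. The work goes in short steps, Python scripts to look and compute and a shell command to move; the robot and the scene stay as the last step left them, time stands still between calls to the robot, and variables do not carry over. Pictures are saved under pics/ and viewed, and the job is handed in when it is done.

```bash
mkdir -p pics; python3 - <<'E'
from rig import ctrl
import cv2
for n in ("side","top"):
    im=ctrl.get_image(n); cv2.imwrite(f"pics/{n}0.png",im[:,:,::-1])
    print(n,ctrl.camera_params(n))
print(ctrl.get_state())
for l in ("block_grip","fork_tip","pin_mid","jig","hanger"):
    for n in ("side","top"):
        print(l,n,[(round(d["p"],2),[round(x) for x in d["at"]]) for d in ctrl.spot_point(n,l)])
E
```

```text
side {'fx': 424.73260914177064, 'fy': 424.73260914177064, 'cx': 308.8318129700173, 'cy': 187.98738802789012, 'view': array([[-0.98198266, -0.18820525, -0.01699509,  0.58169857],
       [ 0.07689951, -0.48013834,  0.87381557, -0.06504499],
       [-0.17261667,  0.85676482,  0.48596041, -1.65878817],
       [ 0.        ,  0.        ,  0.        ,  1.        ]])}
top {'fx': 448.1212555361371, 'fy': 448.1212555361371, 'cx': 319.50357224456195, 'cy': 201.5056372353239, 'view': array([[ 0.00254871, -0.99999515,  0.00179127,  0.10753752],
       [ 0.99693446,  0.00268098,  0.07819519, -0.56961692],
       [-0.07819962,  0.00158649,  0.99693646, -1.45820551],
       [ 0.        ,  0.        ,  0.        ,  1.        ]])}
{'time_s': 0.1, 'joints': array([-1.35820131,  0.33385748,  0.03985467,  1.46618057, -0.01339877,
        1.34328164, -0.05848067]), 'joint_vel': array([-3.51489272e-04, -9.58780574e-04, -1.41748127e-03, -2.75207021e-03,
       -6.38992141e-05, -7.63088377e-04, -5.97422064e-04]), 'effort': array([ 4.54096065e-03, -6.60022187e+01,  1.37079600e+00, -4.06472075e+01,
        1.72128179e-02,  9.11759940e-03, -2.09360780e-05]), 'position': array([0.19928737, 0.61826931, 0.2304999 ]), 'orientation': array([-3.14013431e+00,  9.32504804e-05,  2.82981935e+00]), 'force': array([-0.56693211, -0.03501698, -0.33332127]), 'moment': array([-0.01214228,  0.01382559, -0.03407427]), 'opening': 0.9990552027469058}
block_grip side [(0.8, [343, 158]), (0.52, [334, 149]), (0.36, [344, 162])]
block_grip top [(0.95, [450, 217]), (0.93, [410, 224])]
fork_tip side [(0.72, [345, 159])]
fork_tip top [(0.63, [407, 231])]
pin_mid side [(0.89, [320, 243]), (0.23, [336, 173])]
pin_mid top [(0.76, [241, 228]), (0.17, [178, 219])]
jig side [(0.87, [328, 247])]
jig top [(0.98, [246, 229])]
hanger side [(0.52, [337, 173])]
hanger top [(0.95, [405, 227]), (0.7, [243, 229])]
```

View pics/side0.png

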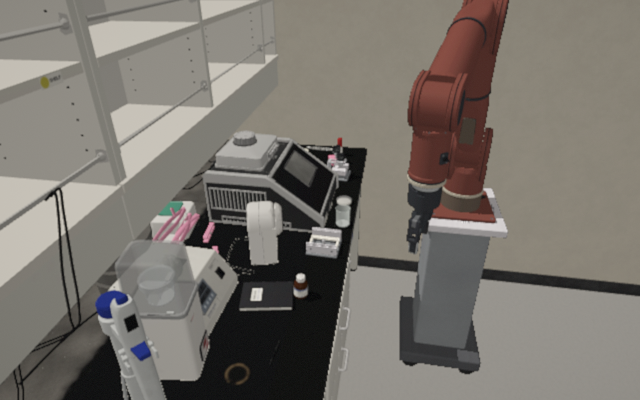

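View pics/top0.png

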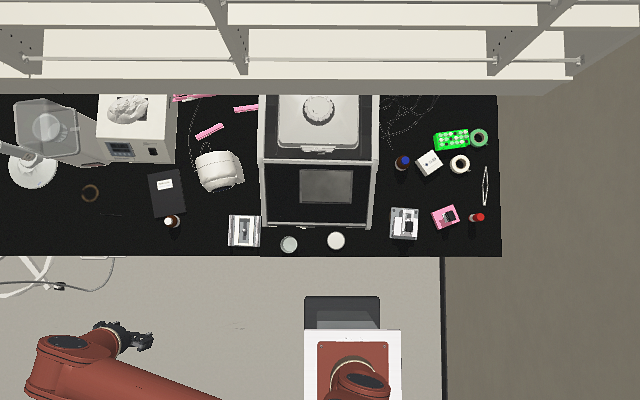

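```bash
python3 - <<'E'
import cv2
s=cv2.imread("pics/side0.png");t=cv2.imread("pics/top0.png")
cv2.imwrite("pics/s_a.png",cv2.resize(s[100:280,260:420],None,fx=5,fy=5,interpolation=cv2.INTER_CUBIC)[:600*1][:, :800] if 0 else cv2.resize(s[110:230,270:430],None,fx=5,fy=5,interpolation=cv2.INTER_CUBIC))
cv2.imwrite("pics/s_b.png",cv2.resize(s[190:310,240:400],None,fx=5,fy=5,interpolation=cv2.INTER_CUBIC))
cv2.imwrite("pics/t_a.png",cv2.resize(t[170:290,350:510],None,fx=5,fy=5,interpolation=cv2.INTER_CUBIC))
cv2.imwrite("pics/t_b.png",cv2.resize(t[170:290,160:320],None,fx=5,fy=5,interpolation=cv2.INTER_CUBIC))
E
```

```text
(no output)
```

View crops.

The top view shows the jig at about (244,230), the hanger with the block at (405,224), and a pink look-alike at (446,217). Two round things stand in front of the machine at (289,244) and (336,240).

View pics/s_a.png

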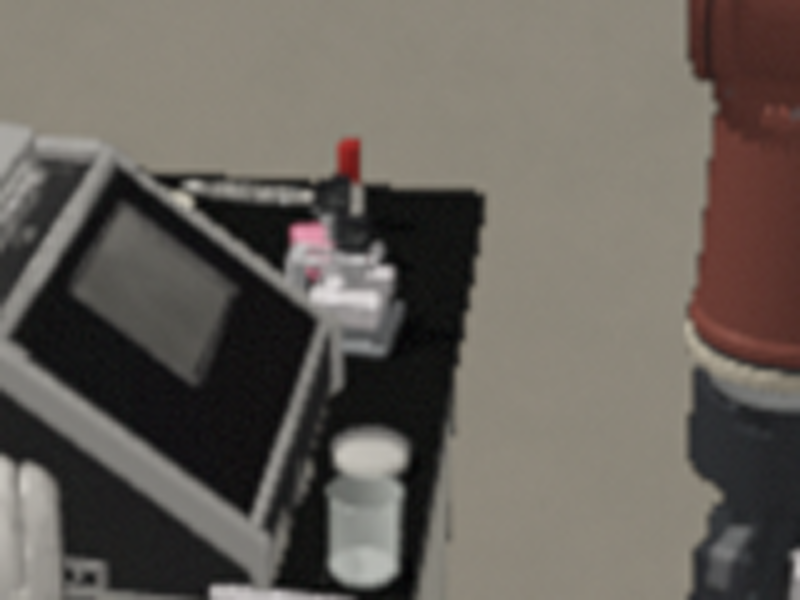

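View pics/s_b.png

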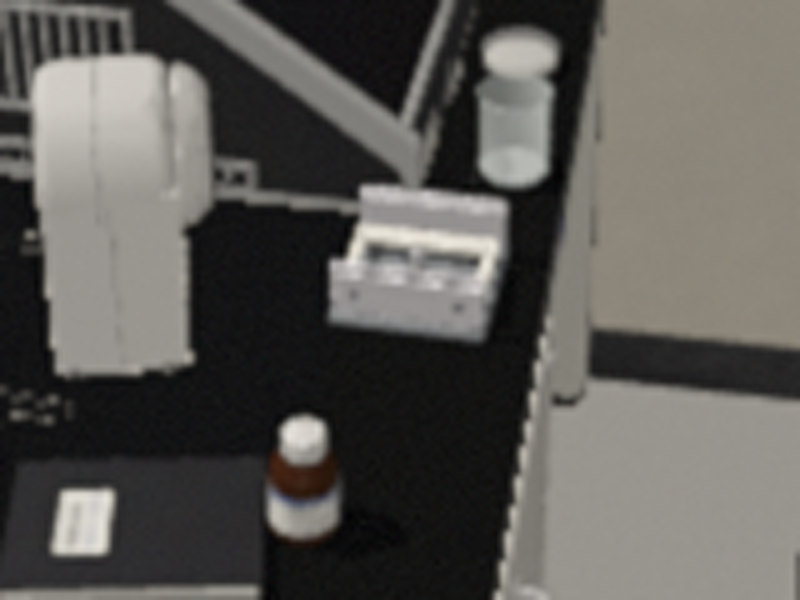

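View pics/t_a.png

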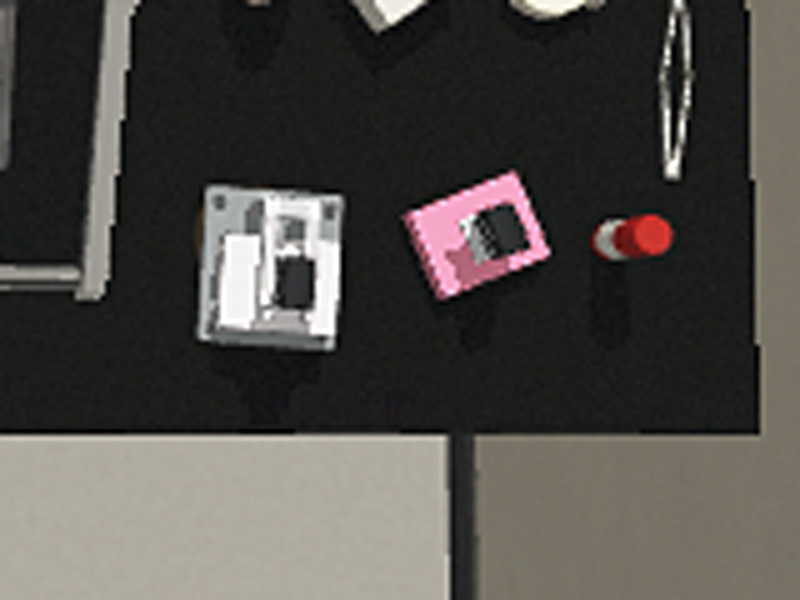

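View pics/t_b.png

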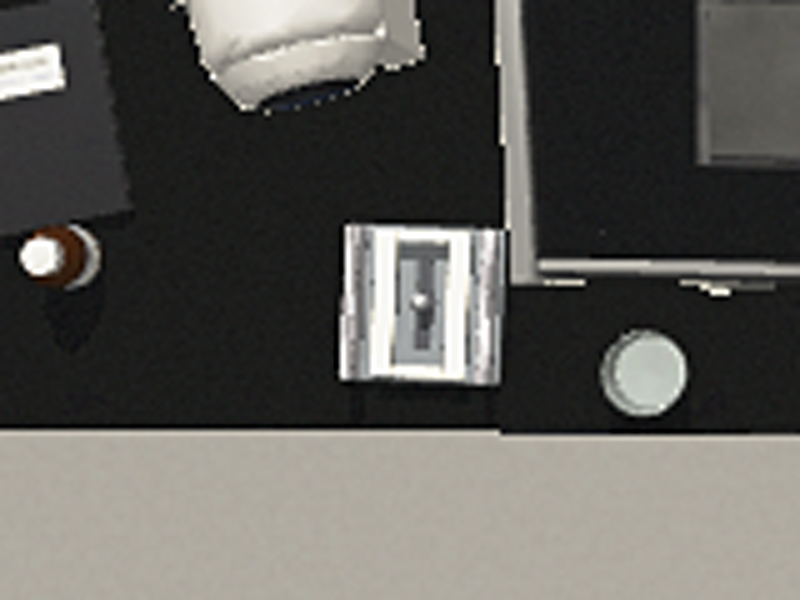

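```bash
cat > h.py <<'E'
import numpy as np
from rig import ctrl
P={n:ctrl.camera_params(n) for n in("side","top")}
def proj(n,p):
    c=P[n]; q=c["view"]@np.append(p,1); x,y,z=q[0],-q[1],-q[2]
    return np.array([c["fx"]*x/z+c["cx"],c["fy"]*y/z+c["cy"]])
def back(n,uv,z):
    c=P[n]; V=c["view"]; R=V[:3,:3]; o=-R.T@V[:3,3]
    d=R.T@np.array([(uv[0]-c["cx"])/c["fx"],-(uv[1]-c["cy"])/c["fy"],-1])
    return o+d*(z-o[2])/d[2]
def crop(u,v,ox,oy,s=5): return ((u+.5)/s-.5+ox,(v+.5)/s-.5+oy)
E
python3 - <<'E'
from h import *
np.set_printoptions(precision=4,suppress=True)
f=lambda u,v,z:back("top",crop(u,v,350,170),z)
g=lambda u,v,z:back("top",crop(u,v,160,170),z)
print("grip top",f(296,284,.11)); 
print("hanger plate corners",*[f(*p,0.01) for p in((207,186),(343,196),(333,350),(198,340))])
print("pin",g(420,300,.032))
print("jig corners z=.0",*[g(*p,0.0) for p in((345,225),(505,230),(498,385),(340,380))])
print("jig deck corners", *[g(*p,0.024) for p in((372,226),(482,230),(476,385),(365,380))])
for n,pts in {"side":[(336,173,'hang')],"top":[]}.items(): pass
print("nets: grip side",back("side",(343,158),.0935),"top",back("top",(410,224),.0935))
print("fork side",back("side",(345,159),.072),"top",back("top",(407,231),.072))
print("pin_mid side",back("side",(320,243),.032),"top",back("top",(241,228),.032))
print("jig",back("side",(328,247),0),back("top",(246,229),0))
print("hanger",back("side",(337,173),0),back("top",(405,227),0))
for l in("beaker","petri_dish","amber_bottle","glue_stick","cuvette_box"):
    for n in("top","side"):
        r=ctrl.spot_point(n,l)
        if r: print(l,n,round(r[0]["p"],2),back(n,r[0]["at"],0))
E
```

```text
grip top [ 0.4859 -0.1674  0.11  ]
hanger plate corners [ 0.5533 -0.129   0.01  ] [ 0.5468 -0.2195  0.01  ] [ 0.4447 -0.2114  0.01  ] [ 0.451  -0.1221  0.01  ]
pin [0.4759 0.3566 0.032 ]
jig corners z=.0 [0.5263 0.4129 0.    ] [0.5233 0.3059 0.    ] [0.4201 0.3092 0.    ] [0.4231 0.4143 0.    ]
jig deck corners [0.5246 0.3903 0.024 ] [0.5221 0.3179 0.024 ] [0.4206 0.3204 0.024 ] [0.4237 0.3931 0.024 ]
nets: grip side [ 0.4712 -0.1591  0.0935] top [ 0.4938 -0.1745  0.0935]
fork side [ 0.4663 -0.1959  0.072 ] top [ 0.4722 -0.1691  0.072 ]
pin_mid side [0.4818 0.3782 0.032 ] top [0.4811 0.3652 0.032 ]
jig [0.4587 0.3533 0.    ] [0.4784 0.354  0.    ]
hanger [ 0.5007 -0.1959  0.    ] [ 0.4864 -0.1767  0.    ]
beaker top 0.59 [ 0.6988 -0.2594  0.    ]
beaker side 0.66 [0.4294 0.2039 0.    ]
petri_dish top 0.74 [0.4479 0.0557 0.    ]
petri_dish side 0.42 [0.4474 0.0625 0.    ]
amber_bottle top 0.63 [0.5101 0.591  0.    ]
amber_bottle side 0.81 [0.5017 0.5926 0.    ]
glue_stick top 0.66 [ 0.5191 -0.3994  0.    ]
glue_stick side 0.59 [ 0.5117 -0.3831  0.    ]
cuvette_box top 0.63 [ 0.7039 -0.2571  0.    ]
```

```bash
cat > ov.py <<'E'
from h import *
import cv2
def box(o,yaw,x0,x1,y0,y1,z):
    c,s=np.cos(yaw),np.sin(yaw)
    return [np.array([o[0]+c*x-s*y,o[1]+s*x+c*y,z]) for x,y in((x0,y0),(x1,y0),(x1,y1),(x0,y1))]
def draw(img,n,pts,ox,oy,s,col):
    q=np.array([((proj(n,p)-[ox,oy])+.5)*s-.5 for p in pts])
    cv2.polylines(img,[np.round(q*8).astype(np.int32)],True,col,1,cv2.LINE_AA,3)
def run(tag,ho,hy,bo,by,jo,jy,pin):
    for n,ex in(("top",((350,170),(160,170))),("side",((300,130),(280,220)))):
        im=cv2.imread(f"pics/{n}0.png")
        for k,(ox,oy) in zip("ab",ex):
            s=10 if n=="side" or 1 else 5
            if n=="top": ox,oy=(385,200) if k=="a" else (220,205)
            w,h=(80,55)
            c=cv2.resize(im[oy:oy+h,ox:ox+w],None,fx=s,fy=s,interpolation=cv2.INTER_CUBIC)
            if k=="a":
                draw(c,n,box(bo,by,-.016,.016,-.01,.01,.11),ox,oy,s,(0,0,255))
                draw(c,n,box(bo,by,-.016,.016,-.01,.01,.077),ox,oy,s,(0,0,160))
                draw(c,n,box(bo,by,-.03,.03,-.038,.038,.046),ox,oy,s,(0,255,0))
                draw(c,n,box(bo,by,-.03,.03,-.038,.038,.024),ox,oy,s,(0,140,0))
                draw(c,n,box(ho,hy,-.024,.03,-.009,.009,.072),ox,oy,s,(255,0,0))
            else:
                draw(c,n,box(jo,jy,-.052,.052,-.052,.052,0),ox,oy,s,(0,255,0))
                draw(c,n,box(jo,jy,-.05,.05,-.044,.044,.046),ox,oy,s,(0,0,255))
                draw(c,n,box(jo,jy,-.05,.05,-.040,.040,.038),ox,oy,s,(255,0,0))
                draw(c,n,box(pin,jy,-.003,.003,-.003,.003,.032),ox,oy,s,(255,0,255))
            cv2.imwrite(f"pics/ov_{tag}_{n}_{k}.png",c)
E
python3 -c "
from ov import *
d=np.deg2rad
run('1',(.486,-.1685),d(-4),(.486,-.1685),d(-4),(.4735,.3595),d(-1.7),(.476,.3568))"
```

```text
(no output)
```

View pics/ov_1_top_a.png

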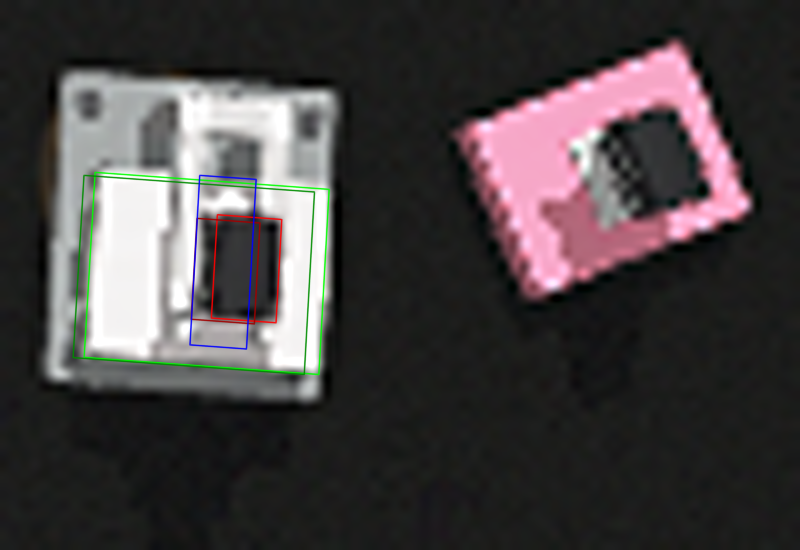

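View pics/ov_1_top_b.png

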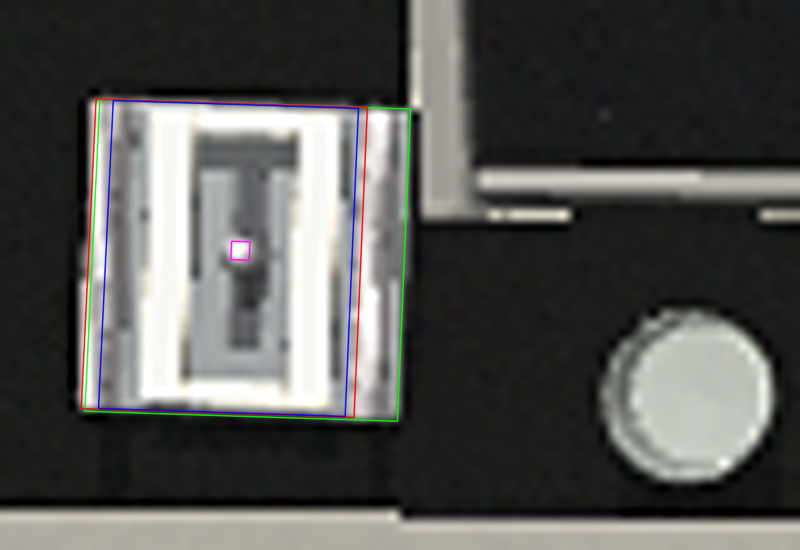

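View pics/ov_1_side_a.png

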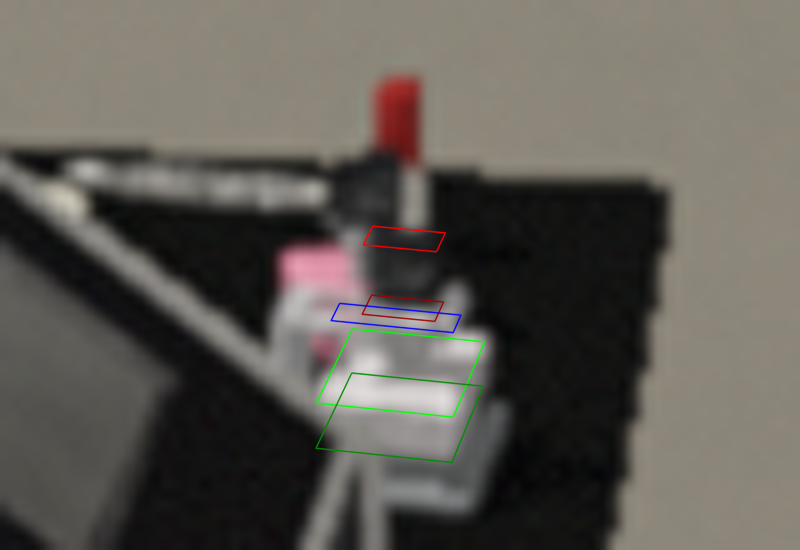

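View pics/ov_1_side_b.png

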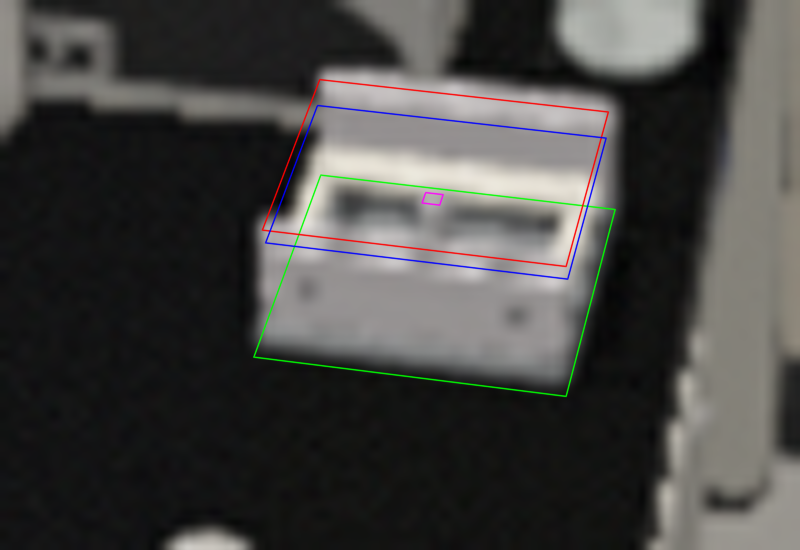

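```bash
cat > rows.py <<'E'
from h import *
def rows(targets,yaw_t=None):
    s=ctrl.get_state(); p=np.array(s["position"]); r,pi,y=s["orientation"]
    from scipy.spatial.transform import Rotation as Ro
    R=Ro.from_euler("xyz",[r,pi,y]).as_matrix()
    print("pos",np.round(p,4),"rpy deg",np.round(np.rad2deg([r,pi,y]),2),"F",np.round(s["force"],1),"M",np.round(s["moment"],2),"op",round(s["opening"]*85.4,1),"t",s["time_s"])
    for t in targets:
        print(t,"->",np.round(R.T@(np.array(t)-p),4))
    if yaw_t is not None: print("twist",np.round((np.rad2deg(y)-yaw_t+180)%360-180,2))
E
python3 -c "
from rows import *
rows([(.40,.15,.231),(.43,-.12,.20),(.486,-.1685,.2)],176)"
```

```text
pos [0.1994 0.6186 0.2313] rpy deg [-180.     -0.    162.13] F [-0.2 -0.   0.3] M [-0.   -0.02  0.  ] op 85.7 t 1.1
(0.4, 0.15, 0.231) -> [-3.347e-01 -3.845e-01  3.000e-04]
(0.43, -0.12, 0.2) -> [-0.4461 -0.6322  0.0313]
(0.486, -0.1685, 0.2) -> [-0.5143 -0.6612  0.0313]
twist -13.87
```

```bash
python3 -m handwheel '[{"xyz":[-0.042,-0.048,0],"twist":-2},{"xyz":[-0.084,-0.096,0],"twist":-4},{"xyz":[-0.126,-0.144,0],"twist":-6},{"xyz":[-0.168,-0.192,0],"twist":-8},{"xyz":[-0.210,-0.240,0],"twist":-10},{"xyz":[-0.252,-0.288,0],"twist":-12},{"xyz":[-0.294,-0.336,0],"twist":-14},{"xyz":[-0.335,-0.384,0],"twist":-14}]' 0.06 60
python3 -c "
from rows import *
rows([(.43,-.11,.20),(.486,-.1685,.16),(.486,-.1685,.12)],176)
print(ctrl.get_state()['joints'])"
```

```text
time_s: 2.1
position: [0.3973, 0.1573, 0.2317]
orientation: [3.141, 0.001, 3.075]
force: [1.3, 0.2, -0.3]
opening: 0.696
pos [0.3973 0.1573 0.2317] rpy deg [1.7994e+02 4.0000e-02 1.7616e+02] F [ 1.3  0.2 -0.3] M [ 0.02 -0.05  0.03] op 59.5 t 2.1
(0.43, -0.11, 0.2) -> [-0.0505 -0.2645  0.0314]
(0.486, -0.1685, 0.16) -> [-0.1102 -0.3192  0.0714]
(0.486, -0.1685, 0.12) -> [-0.1102 -0.3192  0.1114]
twist 0.16
[-0.91808697 -0.16138651  0.39556751  1.9854375   0.06372756  1.30459733
  0.95993862]
```

```bash
python3 -m handwheel '[{"xyz":[-0.010,-0.053,0.006],"twist":0},{"xyz":[-0.020,-0.106,0.012],"twist":0},{"xyz":[-0.030,-0.159,0.018],"twist":0},{"xyz":[-0.040,-0.212,0.025],"twist":0},{"xyz":[-0.055,-0.264,0.031],"twist":0},{"xyz":[-0.083,-0.292,0.040],"twist":0},{"xyz":[-0.110,-0.319,0.050],"twist":0},{"xyz":[-0.110,-0.319,0.071],"twist":0}]'
python3 - <<'E'
from rows import *
import cv2
rows([(.486,-.1685,.12),(.486,-.1685,.081)],176)
print(ctrl.get_state()['joints'])
im=ctrl.get_image("top")
cv2.imwrite("pics/t1.png",cv2.resize(im[160:260,340:480,::-1],None,fx=5.5,fy=5.5,interpolation=cv2.INTER_CUBIC))
im=ctrl.get_image("side")
cv2.imwrite("pics/s1.png",cv2.resize(im[100:200,270:410,::-1],None,fx=5.5,fy=5.5,interpolation=cv2.INTER_CUBIC))
E
```

```text
time_s: 3.1
position: [0.4874, -0.1708, 0.1606]
orientation: [-3.139, 0.002, 3.072]
force: [-0.4, 0.6, -0.8]
opening: 0.702
pos [ 0.4874 -0.1708  0.1606] rpy deg [-1.7988e+02  1.4000e-01  1.7603e+02] F [-0.4  0.6 -0.8] M [ 0.05  0.03 -0.01] op 60.0 t 3.1
(0.486, -0.1685, 0.12) -> [0.0017 0.0023 0.0406]
(0.486, -0.1685, 0.081) -> [0.0018 0.0024 0.0796]
twist 0.03
[-0.64431213  0.14822374  0.98322738  1.91765113 -0.13402106  1.14181993
  1.89096623]
```

View pics/t1.png

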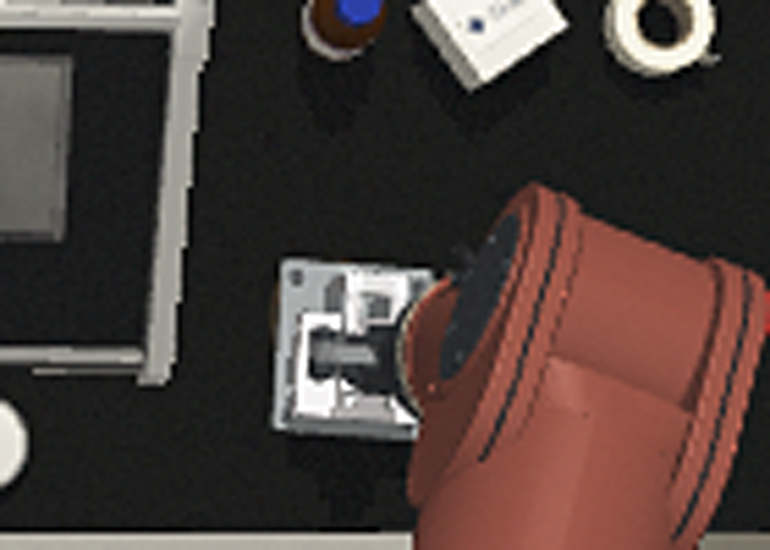

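View pics/s1.png

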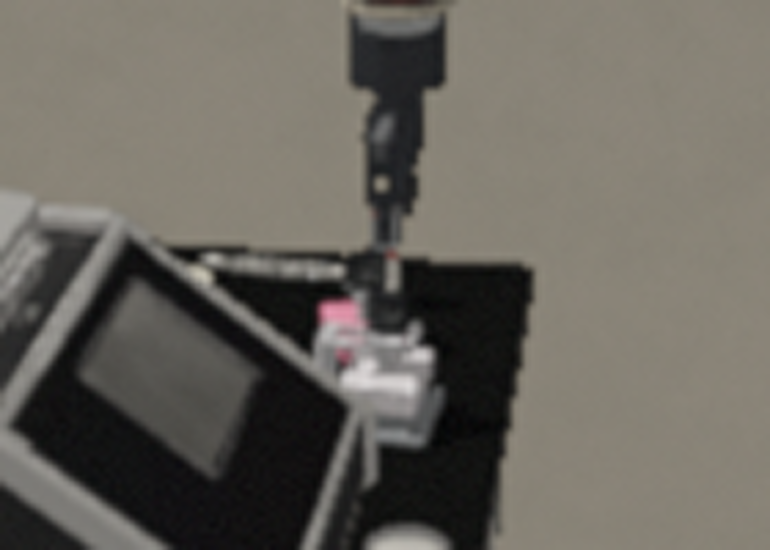

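The side view shows the fingers lined up over the black grip, which is at crop (385,300). I'm descending.

```bash
python3 -m handwheel '[{"xyz":[0.001,0.001,0.015],"twist":0},{"xyz":[0.002,0.0025,0.030],"twist":0},{"xyz":[0.002,0.0025,0.045],"twist":0},{"xyz":[0.002,0.0025,0.058],"twist":0},{"xyz":[0.002,0.0025,0.068],"twist":0},{"xyz":[0.002,0.0025,0.075],"twist":0},{"xyz":[0.002,0.0025,0.079],"twist":0},{"xyz":[0.002,0.0025,0.079],"twist":0}]'
python3 - <<'E'
from rows import *
rows([(.486,-.1685,.081)],176)
E
```

```text
time_s: 4.2
position: [0.4826, -0.166, 0.0796]
orientation: [-3.141, -0.003, 3.074]
force: [0.4, -0.1, -0.8]
opening: 0.704
pos [ 0.4826 -0.166   0.0796] rpy deg [-1.7998e+02 -1.7000e-01  1.7610e+02] F [ 0.4 -0.1 -0.8] M [ 0.   -0.01  0.07] op 60.1 t 4.2
(0.486, -0.1685, 0.081) -> [-0.0036 -0.0023 -0.0014]
twist 0.1
```

```bash
python3 -m handwheel '[{"xyz":[-0.0035,-0.0025,-0.001],"twist":0},{"xyz":[-0.0035,-0.0025,-0.001],"twist":0},{"xyz":[-0.0035,-0.0025,-0.001],"twist":0},{"xyz":[-0.0035,-0.0025,-0.001],"twist":0},{"xyz":[-0.0035,-0.0025,-0.001],"twist":0},{"xyz":[-0.0035,-0.0025,-0.001],"twist":0},{"xyz":[-0.0035,-0.0025,-0.001],"twist":0},{"xyz":[-0.0035,-0.0025,-0.001],"twist":0}]' 0.0 60
python3 - <<'E'
from rows import *
rows([(.486,-.1685,.081)],176)
E
```

```text
time_s: 5.2
position: [0.4864, -0.1691, 0.0811]
orientation: [-3.141, -0.002, 3.073]
force: [-0.1, -1.5, 4.9]
opening: 0.221
pos [ 0.4864 -0.1691  0.0811] rpy deg [-1.7996e+02 -1.1000e-01  1.7609e+02] F [-0.1 -1.5  4.9] M [-0.27 -0.01  0.  ] op 18.9 t 5.2
(0.486, -0.1685, 0.081) -> [0.0004 0.0005 0.0001]
twist 0.09
```

```bash
python3 -m handwheel '[{"xyz":[0,0,-0.002],"twist":0},{"xyz":[0,0,-0.004],"twist":0},{"xyz":[0,0,-0.006],"twist":0},{"xyz":[0,0,-0.008],"twist":0},{"xyz":[0,0,-0.010],"twist":0},{"xyz":[0,0,-0.012],"twist":0},{"xyz":[0,0,-0.012],"twist":0},{"xyz":[0,0,-0.012],"twist":0}]'
python3 - <<'E'
from rows import *
d=np.deg2rad(-4); o=np.array([.486,-.1685]); v=-np.array([np.cos(d),np.sin(d)])
rows([(*(o+v*.075),.093)],176)
import cv2
im=ctrl.get_image("side")
cv2.imwrite("pics/s2.png",cv2.resize(im[100:200,270:410,::-1],None,fx=5.5,fy=5.5,interpolation=cv2.INTER_CUBIC))
E
```

```text
time_s: 6.2
position: [0.4865, -0.169, 0.0931]
orientation: [-3.141, -0.002, 3.073]
force: [0.1, -0.7, -2.7]
opening: 0.223
pos [ 0.4865 -0.169   0.0931] rpy deg [-1.7997e+02 -1.0000e-01  1.7610e+02] F [ 0.1 -0.7 -2.7] M [-0.16 -0.    0.06] op 19.0 t 6.2
(np.float64(0.4111826962305132), np.float64(-0.16326826446919063), 0.093) -> [0.0755 0.0006 0.0002]
twist 0.1
```

View pics/s2.png

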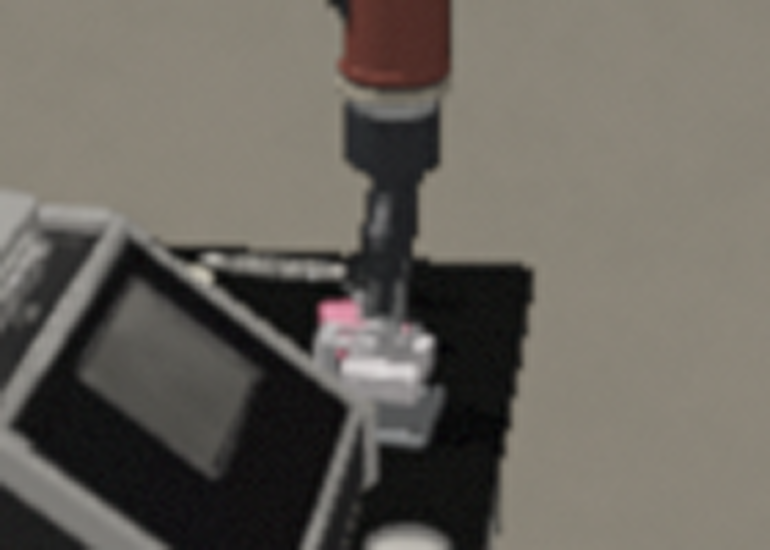

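The block is up by 12 mm and carries about 2.7 N, and the side view shows it lifted level. Next I draw it out along the hanger's -x.

```bash
python3 -m handwheel '[{"xyz":[0.006,0,0],"twist":0},{"xyz":[0.016,0,0],"twist":0},{"xyz":[0.027,0,0],"twist":0},{"xyz":[0.039,0,0],"twist":0},{"xyz":[0.051,0.0005,0],"twist":0},{"xyz":[0.063,0.0005,0],"twist":0},{"xyz":[0.073,0.0005,0],"twist":0},{"xyz":[0.076,0.0005,0],"twist":0}]'
python3 - <<'E'
from rows import *
rows([(.411,-.163,.093),(.411,-.15,.18),(.40,.15,.2)],178)
print(ctrl.get_state()["joints"])
E
```

```text
time_s: 7.25
position: [0.4098, -0.1629, 0.0931]
orientation: [3.141, -0.002, 3.074]
force: [0.2, 0.6, -2.3]
opening: 0.221
pos [ 0.4098 -0.1629  0.0931] rpy deg [ 1.7995e+02 -9.0000e-02  1.7610e+02] F [ 0.2  0.6 -2.3] M [-0.01  0.01  0.02] op 18.8 t 7.25
(0.411, -0.163, 0.093) -> [-0.0012  0.      0.0001]
(0.411, -0.15, 0.18) -> [-0.0002  0.0131 -0.0869]
(0.4, 0.15, 0.2) -> [ 0.0312  0.3117 -0.1065]
twist -1.9
[-0.69145766  0.0106382   0.99648666  2.15081088 -0.01137353  0.98677013
  1.81399583]
```

```bash
python3 - <<'E'
from rows import *
rows([(.411,-.16,.12),(.415,-.15,.16),(.42,-.11,.18),(.425,-.055,.18),(.425,0,.18),(.425,.055,.18),(.423,.11,.18),(.42,.16,.18)],178)
E
```

```text
pos [ 0.4098 -0.1629  0.0931] rpy deg [ 1.7995e+02 -9.0000e-02  1.7610e+02] F [ 0.2  0.6 -2.3] M [-0.01  0.01  0.02] op 18.8 t 7.25
(0.411, -0.16, 0.12) -> [-0.001   0.0031 -0.0269]
(0.415, -0.15, 0.16) -> [-0.0042  0.0133 -0.0669]
(0.42, -0.11, 0.18) -> [-0.0064  0.0536 -0.0868]
(0.425, -0.055, 0.18) -> [-0.0077  0.1088 -0.0868]
(0.425, 0, 0.18) -> [-0.004   0.1637 -0.0867]
(0.425, 0.055, 0.18) -> [-2.000e-04  2.186e-01 -8.670e-02]
(0.423, 0.11, 0.18) -> [ 0.0055  0.2733 -0.0866]
(0.42, 0.16, 0.18) -> [ 0.0119  0.323  -0.0866]
twist -1.9
```

```bash
python3 -m handwheel '[{"xyz":[-0.001,0.003,-0.027],"twist":0},{"xyz":[-0.004,0.013,-0.067],"twist":0},{"xyz":[-0.006,0.054,-0.087],"twist":0},{"xyz":[-0.008,0.109,-0.087],"twist":0},{"xyz":[-0.004,0.164,-0.087],"twist":-0.5},{"xyz":[0,0.219,-0.087],"twist":-1},{"xyz":[0.0055,0.273,-0.087],"twist":-1.5},{"xyz":[0.012,0.323,-0.087],"twist":-2}]'
python3 - <<'E'
from rows import *
rows([(.415,.2,.18),(.42,.25,.18),(.43,.3,.18),(.45,.335,.18),(.476,.3565,.18),(.476,.3565,.14)],178.2)
print(ctrl.get_state()["joints"])
E
```

```text
time_s: 8.25
position: [0.4197, 0.162, 0.1805]
orientation: [3.14, -0.001, 3.109]
force: [1.6, -0.2, -2.9]
opening: 0.221
pos [0.4197 0.162  0.1805] rpy deg [ 1.7992e+02 -6.0000e-02  1.7814e+02] F [ 1.6 -0.2 -2.9] M [ 0.01 -0.06  0.01] op 18.9 t 8.25
(0.415, 0.2, 0.18) -> [0.0059 0.0379 0.0006]
(0.42, 0.25, 0.18) -> [0.0026 0.088  0.0007]
(0.43, 0.3, 0.18) -> [-0.0058  0.1383  0.0007]
(0.45, 0.335, 0.18) -> [-0.0246  0.1739  0.0008]
(0.476, 0.3565, 0.18) -> [-0.0499  0.1963  0.0008]
(0.476, 0.3565, 0.14) -> [-0.05    0.1962  0.0408]
twist -0.06
[-0.98520739 -0.07077353  0.50419383  2.01722343  0.03493299  1.18674764
  1.04308659]
```

```bash
python3 -m handwheel '[{"xyz":[0.006,0.038,0],"twist":0},{"xyz":[0.0026,0.085,0],"twist":0},{"xyz":[-0.006,0.130,0],"twist":0},{"xyz":[-0.022,0.168,0],"twist":0},{"xyz":[-0.043,0.190,0.002],"twist":0},{"xyz":[-0.050,0.196,0.015],"twist":0},{"xyz":[-0.050,0.196,0.035],"twist":0},{"xyz":[-0.050,0.196,0.045],"twist":0}]'
python3 - <<'E'
from rows import *
import cv2
rows([(.476,.3565,.13),(.476,.3565,.112)],178.2)
im=ctrl.get_image("top")
cv2.imwrite("pics/t3.png",cv2.resize(im[190:270,200:300,::-1],None,fx=7.5,fy=7.5,interpolation=cv2.INTER_CUBIC))
im=ctrl.get_image("side")
cv2.imwrite("pics/s3.png",cv2.resize(im[190:270,270:370,::-1],None,fx=7.5,fy=7.5,interpolation=cv2.INTER_CUBIC))
E
```

```text
time_s: 9.25
position: [0.4752, 0.3551, 0.1339]
orientation: [-3.141, -0.003, 3.108]
force: [-0.4, -1.2, -4.0]
opening: 0.224
pos [0.4752 0.3551 0.1339] rpy deg [-1.7996e+02 -1.6000e-01  1.7810e+02] F [-0.4 -1.2 -4. ] M [-0.02  0.08  0.02] op 19.2 t 9.25
(0.476, 0.3565, 0.13) -> [-0.0008  0.0015  0.0039]
(0.476, 0.3565, 0.112) -> [-0.0009  0.0015  0.0219]
twist -0.1
```

View pics/t3.png

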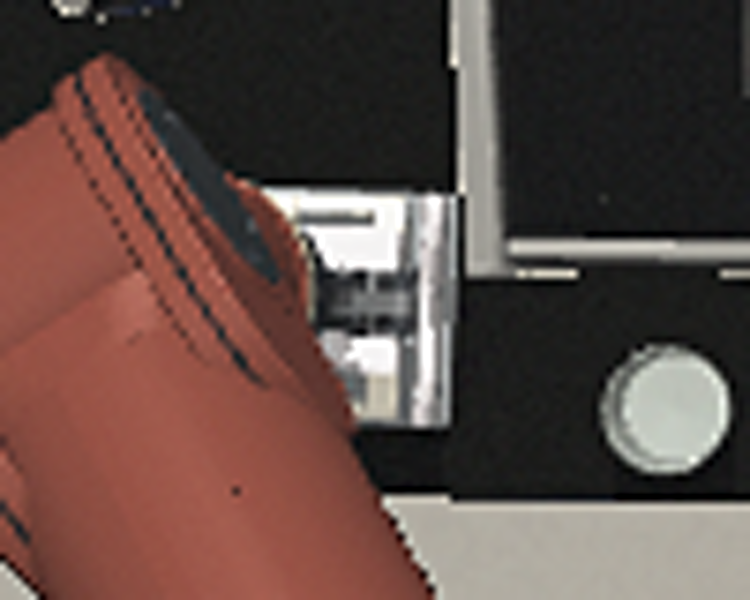

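View pics/s3.png

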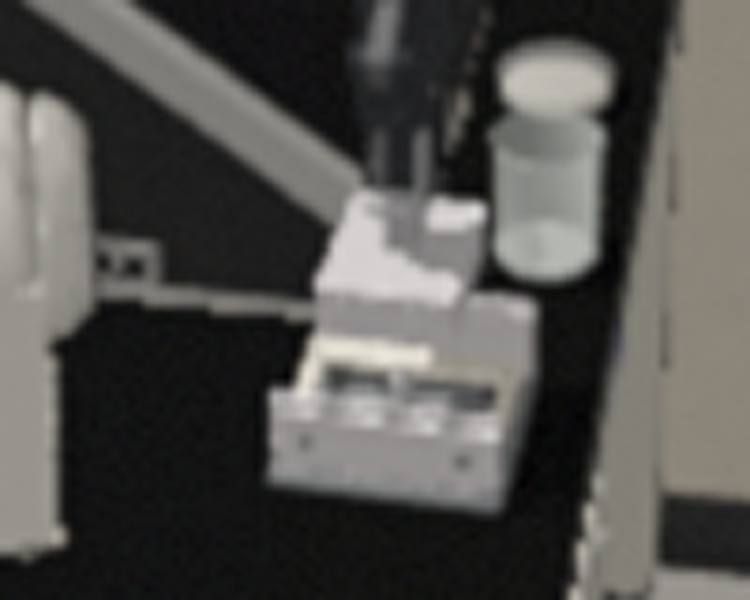

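Top view: the block hangs above the jig, its right edge at crop x about 412, with the right guide at 415–455. The side view agrees. I'll overlay the model to check alignment.

```bash
python3 - <<'E'
from ov import *
p=ctrl.get_state()["position"]; yb=np.deg2rad(-1.9); zu=p[2]-.057
jo=(.4735,.3566); jy=np.deg2rad(-1.8)
for n,f,ox,oy in(("top","t3",200,190),("side","s3",270,190)):
    c=cv2.imread(f"pics/{f}.png")
    draw(c,n,box(p,yb,-.03,.03,-.038,.038,zu+.022),ox,oy,7.5,(0,255,0))
    draw(c,n,box(p,yb,-.03,.03,-.038,.038,zu),ox,oy,7.5,(0,140,0))
    draw(c,n,box(jo,jy,-.05,.05,-.044,.044,.046),ox,oy,7.5,(0,0,255))
    draw(c,n,box(jo,jy,-.05,.05,-.040,.040,.0),ox,oy,7.5,(255,0,0))
    draw(c,n,box(jo,jy,-.052,.052,-.052,.052,.0),ox,oy,7.5,(255,0,255))
    cv2.imwrite(f"pics/{f}o.png",c)
E
```

```text
(no output)
```

View pics/t3o.png

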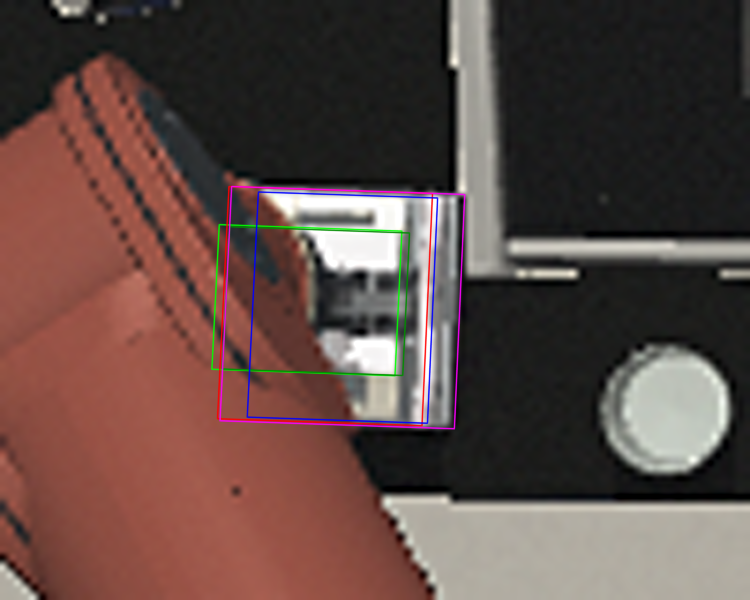

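View pics/s3o.png

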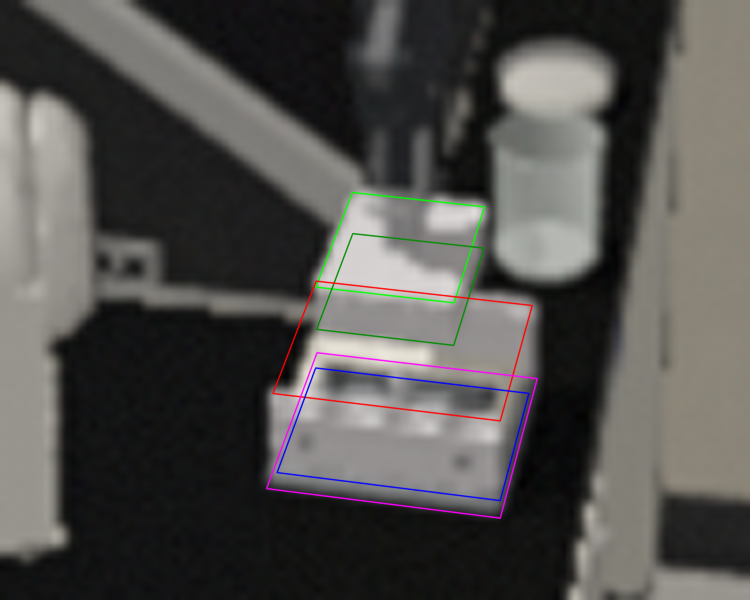

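```bash
python3 -m handwheel '[{"xyz":[-0.001,0.0015,0.008],"twist":-0.3},{"xyz":[-0.001,0.0015,0.016],"twist":-0.3},{"xyz":[-0.001,0.0015,0.023],"twist":-0.3},{"xyz":[-0.001,0.0015,0.029],"twist":-0.3},{"xyz":[-0.001,0.0015,0.034],"twist":-0.3},{"xyz":[-0.001,0.0015,0.038],"twist":-0.3},{"xyz":[-0.001,0.0015,0.040],"twist":-0.3},{"xyz":[-0.001,0.0015,0.040],"twist":-0.3}]'
python3 - <<'E'
from rows import *
rows([(.476,.3566,.088),(.476,.3566,.081)],178.4)
E
```

```text
time_s: 10.35
position: [0.4761, 0.3566, 0.0943]
orientation: [-3.141, -0.003, 3.114]
force: [-0.0, 0.4, -2.8]
opening: 0.226
pos [0.4761 0.3566 0.0943] rpy deg [-1.7997e+02 -1.7000e-01  1.7841e+02] F [-0.   0.4 -2.8] M [ 0.03 -0.03  0.02] op 19.3 t 10.35
(0.476, 0.3566, 0.088) -> [ 0.     -0.      0.0063]
(0.476, 0.3566, 0.081) -> [ 0.     -0.      0.0133]
twist 0.01
```

```bash
python3 -m handwheel '[{"xyz":[0,0,0.002],"twist":0},{"xyz":[0,0,0.004],"twist":0},{"xyz":[0,0,0.005],"twist":0},{"xyz":[0,0,0.006],"twist":0},{"xyz":[0,0,0.007],"twist":0},{"xyz":[0,0,0.008],"twist":0},{"xyz":[0,0,0.008],"twist":0},{"xyz":[0,0,0.008],"twist":0}]'
python3 - <<'E'
from rows import *
rows([(.476,.3566,.081)],178.4)
E
```

```text
time_s: 11.35
position: [0.4761, 0.3567, 0.0864]
orientation: [-3.141, -0.003, 3.114]
force: [-0.0, -0.6, -3.5]
opening: 0.222
pos [0.4761 0.3567 0.0864] rpy deg [-1.7997e+02 -1.6000e-01  1.7841e+02] F [-0.  -0.6 -3.5] M [-0.02 -0.03  0.02] op 18.9 t 11.35
(0.476, 0.3566, 0.081) -> [ 0.0001 -0.0001  0.0054]
twist 0.01
```

At this height the underside is about 29 mm up, below the pin's 32 mm top, and there is no contact force, so the hole seems to be over the pin. I'm going down to the deck.

```bash
python3 -m handwheel '[{"xyz":[0,0,0.001],"twist":0},{"xyz":[0,0,0.002],"twist":0},{"xyz":[0,0,0.003],"twist":0},{"xyz":[0,0,0.004],"twist":0},{"xyz":[0,0,0.005],"twist":0},{"xyz":[0,0,0.006],"twist":0},{"xyz":[0,0,0.007],"twist":0},{"xyz":[0,0,0.007],"twist":0}]'
python3 - <<'E'
from rows import *
rows([(.476,.3566,.075)],178.4)
E
```

```text
time_s: 12.35
position: [0.4761, 0.3566, 0.0796]
orientation: [-3.141, -0.003, 3.114]
force: [-1.8, -0.9, 2.5]
opening: 0.225
pos [0.4761 0.3566 0.0796] rpy deg [-1.7998e+02 -1.6000e-01  1.7840e+02] F [-1.8 -0.9  2.5] M [-0.33  0.41 -0.01] op 19.2 t 12.35
(0.476, 0.3566, 0.075) -> [0.0001 0.     0.0046]
twist 0.0
```

```bash
python3 -m handwheel '[{"xyz":[0,0,0.001],"twist":0},{"xyz":[0,0,0.002],"twist":0},{"xyz":[0,0,0.003],"twist":0},{"xyz":[0,0,0.004],"twist":0},{"xyz":[0,0,0.0045],"twist":0},{"xyz":[0,0,0.005],"twist":0},{"xyz":[0,0,0.005],"twist":0},{"xyz":[0,0,0.005],"twist":0}]' - 80
python3 - <<'E'
from rows import *
rows([(.476,.3566,.075)],178.4)
E
```

```text
time_s: 13.35
position: [0.4762, 0.3566, 0.0752]
orientation: [-3.142, -0.003, 3.114]
force: [-4.3, -3.9, 10.4]
opening: 0.217
pos [0.4762 0.3566 0.0752] rpy deg [-1.800e+02 -1.600e-01  1.784e+02] F [-4.3 -3.9 10.4] M [-0.67  0.95  0.01] op 18.5 t 13.35
(0.476, 0.3566, 0.075) -> [ 0.0002 -0.      0.0002]
twist -0.0
```

```bash
python3 -m handwheel '[{"xyz":[0.0005,0,0],"twist":0},{"xyz":[0.001,-0.0005,0],"twist":0},{"xyz":[0.001,-0.001,0.0003],"twist":0},{"xyz":[0.001,-0.001,0.0005],"twist":0},{"xyz":[0.001,-0.001,0.0008],"twist":0},{"xyz":[0.001,-0.001,0.001],"twist":0},{"xyz":[0.001,-0.001,0.001],"twist":0},{"xyz":[0.001,-0.001,0.001],"twist":0}]'
python3 - <<'E'
from rows import *
from ov import *
rows([(.476,.3566,.075)],178.4)
p=ctrl.get_state()["position"]; yb=np.deg2rad(-1.6)
for n,ox,oy in(("top",200,190),("side",270,190)):
    im=ctrl.get_image(n)
    c=cv2.resize(im[oy:oy+80,ox:ox+100,::-1],None,fx=7.5,fy=7.5,interpolation=cv2.INTER_CUBIC)
    cv2.imwrite(f"pics/{n}4.png",c)
    if n=="side":
        draw(c,n,box(p,yb,-.03,.03,-.038,.038,.040),ox,oy,7.5,(0,255,0))
        draw(c,n,box(p,yb,-.015,.015,-.018,.018,.071),ox,oy,7.5,(0,0,255))
        cv2.imwrite(f"pics/{n}4o.png",c)
E
```

```text
time_s: 14.35
position: [0.476, 0.3565, 0.0752]
orientation: [3.14, -0.001, 3.114]
force: [-1.6, -1.6, 8.7]
opening: 0.216
pos [0.476  0.3565 0.0752] rpy deg [ 1.7989e+02 -6.0000e-02  1.7840e+02] F [-1.6 -1.6  8.7] M [-0.09  0.46  0.  ] op 18.4 t 14.35
(0.476, 0.3566, 0.075) -> [0.     0.0001 0.0002]
twist -0.0
```

View pics/side4.png

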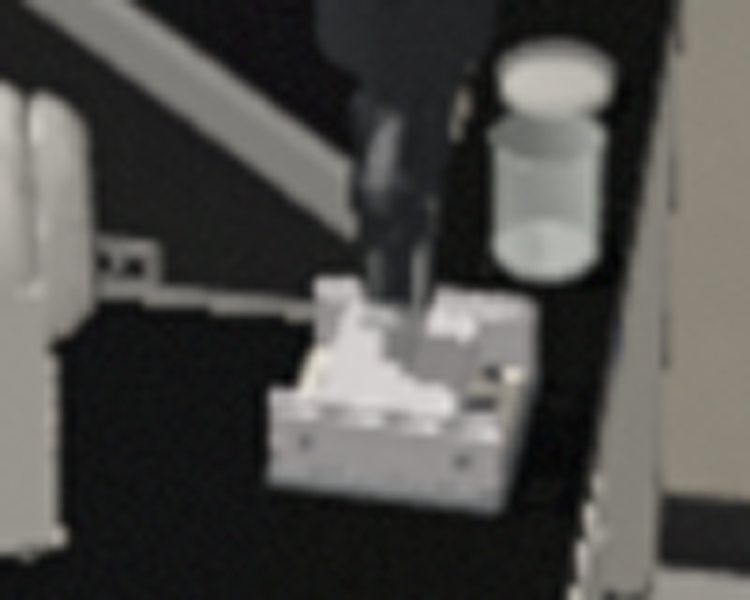

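View pics/side4o.png

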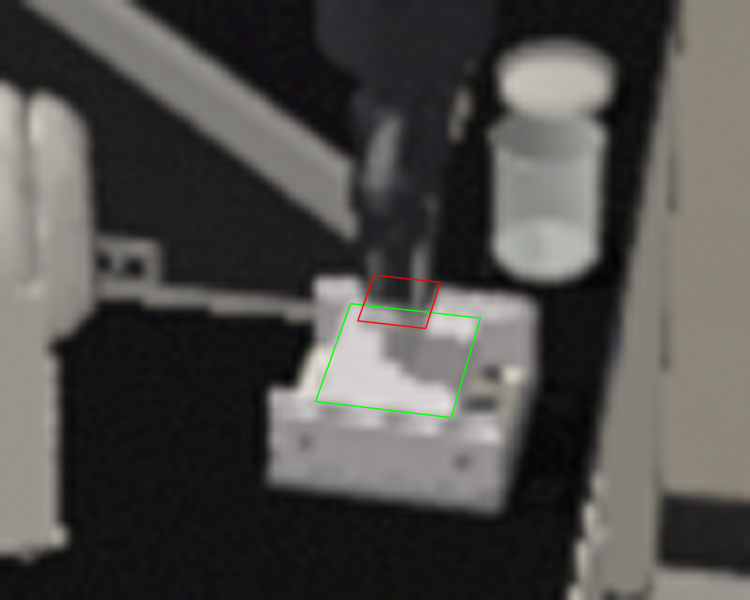

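View pics/top4.png

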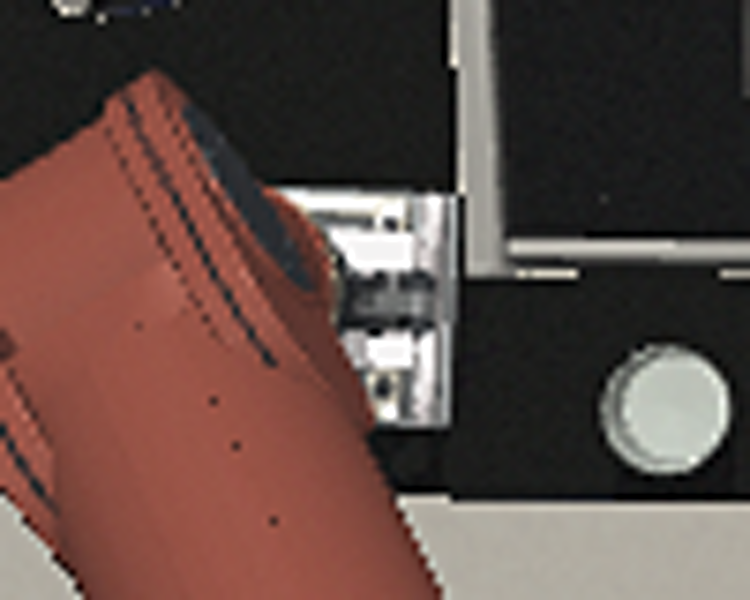

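The block sits between the guides in both views, with the deck's dark holes visible at its ends and not tilted. I'm pressing further to confirm it has reached the stop.

```bash
python3 -m handwheel '[{"xyz":[0,0,0.001],"twist":0},{"xyz":[0,0,0.0015],"twist":0},{"xyz":[0,0,0.002],"twist":0},{"xyz":[0,0,0.0025],"twist":0},{"xyz":[0,0,0.003],"twist":0},{"xyz":[0,0,0.003],"twist":0},{"xyz":[0,0,0.003],"twist":0},{"xyz":[0,0,0.003],"twist":0}]'
python3 - <<'E'
from rows import *
rows([(.476,.3566,.075)],178.4)
E
```

```text
time_s: 15.45
position: [0.4764, 0.3567, 0.075]
orientation: [3.138, -0.001, 3.113]
force: [-12.0, -8.6, 30.4]
opening: 0.217
pos [0.4764 0.3567 0.075 ] rpy deg [ 1.7980e+02 -5.0000e-02  1.7838e+02] F [-12.   -8.6  30.4] M [-2.07  2.68  0.04] op 18.5 t 15.45
(0.476, 0.3566, 0.075) -> [ 0.0004 -0.0001  0.    ]
twist -0.02
```

The height hasn't changed while the force went from 9 to 30 N, so the deck is on its stop. I'll ease to a moderate hold.

```bash
python3 -m handwheel '[{"xyz":[0,0,0.0018],"twist":0},{"xyz":[0.0003,0,0.0016],"twist":0},{"xyz":[0.0005,-0.0003,0.0016],"twist":0},{"xyz":[0.0005,-0.0003,0.0016],"twist":0},{"xyz":[0.0005,-0.0003,0.0016],"twist":0},{"xyz":[0.0005,-0.0003,0.0016],"twist":0},{"xyz":[0.0005,-0.0003,0.0016],"twist":0},{"xyz":[0.0005,-0.0003,0.0016],"twist":0}]'
python3 - <<'E'
from rows import *
rows([(.476,.3566,.075)],178.4)
ctrl.get_image("top"); rows([])
E
```

```text
time_s: 16.45
position: [0.4762, 0.3566, 0.0751]
orientation: [3.137, -0.001, 3.113]
force: [-6.3, -5.1, 19.8]
opening: 0.217
pos [0.4762 0.3566 0.0751] rpy deg [ 1.7975e+02 -3.0000e-02  1.7837e+02] F [-6.3 -5.1 19.8] M [-1.39  1.75  0.04] op 18.6 t 16.45
(0.476, 0.3566, 0.075) -> [0.0002 0.     0.0001]
twist -0.03
pos [0.4762 0.3565 0.0751] rpy deg [ 1.7975e+02 -4.0000e-02  1.7837e+02] F [-6.5 -5.8 19.8] M [-1.37  1.74  0.03] op 18.4 t 16.5
```

Holding steady at about 20 N, level, with the block at the stop and still gripped.

```bash
python3 - <<'E'
from rows import *
print(ctrl.job_done()); rows([])
E
```

```text
the job is handed in; nothing more can be done
None
the job is handed in; nothing more can be done
```

I lifted the press block off the hanger, drew it out 77 mm, and carried it over the beaker and past the front of the machine. I then lowered it between the jig's guides. The pin was visible in the top picture beforehand, so the hole went over it on the first descent and I did no feeling along the guides. I pressed the deck down and handed the job in at 16.5 s, still gripping the block at 80 N and pressing with about 20 N.

**Checks that agreed:**
- **Deck on its stop:** the tool height stayed at 75 mm while the push rose from 9 to 30 N. By my grip offset that puts the underside at about 18 mm. I then eased the push to 20 N.
- **Block level and in line:** the tool was within 0.3° of vertical, and its yaw of about -1.6° is close to the -1.5° I estimated for the jig.
- **Grip held:** the finger opening stayed at 18.5 mm, and both pictures taken with the block pressed show it seated.

**Checks that were off:**
- **Sideways force:** about 6 N in x and 5 N in y remained at the end, probably the block leaning lightly on the pin and a guide.
- **Jig outline:** it differed from my model by about 3 mm in y in the top view and 4 mm in the side view, in opposite directions. I used the pin and deck strips to centre the block instead.
- **Bystanders:** I saw no contact with any of them, but I did not measure their positions again at the end.

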